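Find the full tack tin by weight and load it into the refill bay

ROBOT

A 6-joint arm with a two-finger parallel gripper is mounted at the origin on the work surface. World frame = base frame: x ahead of the robot, y to its left, z up, the work surface at z = 0. Lengths are in mm, angles in rad, forces in N, time in s.
With the tool pointing down it reaches from about 350 to 975 mm from the base axis. Payload 7.1 kg.
Tool frame: the origin (TCP) lies between the finger pads; the fingertips stand 17 mm ahead of it and the grasp point (between the pads) lies 2 mm behind it (tip_reach is the y of the fingertips in the tool frame, in mm); y points along the fingers, x is the direction in which the jaws open and shut, and the axes are right-handed (so a half turn about y gives the same grasp; the last joint's range is limited). The gripper opens to 88 mm and grips with 3 to 60 N. Pads are 20 mm wide; open, the fingers measure 115 mm over their backs; the gripper's body (75 mm by 178 mm) begins 61 mm behind the grasp point.
Start: joints at [1.191, 0.423, 1.63, -0, 1.089, -0.019], TCP at [220.607, 584.754, 239.675] pointing down, gripper open.
Joint ranges: [-3, 3], [-0.9, 2.11], [0.09, 2.58], [-1.31, 4.45], [0.11, 2.69], [-2.54, 2.54]. Speed limits (rad/s): [2.39, 2.39, 3.01, 3.14, 3.14, 3.14].

INTERFACE

Orientations are given as a rotation vector (axis times angle).
In Python, from workcell import get_obs, get_image, camera_model, close_job, silhouettes, tip_of, tip_reach gives the robot as it stands. The module is installed in compiled form; this text tells all that it offers.
- The arm moves only by the tool arm_command, never from a script. Its argument "targets" is a list of rows, each a list of 4 numbers: the shift along the tool's x, y, z in mm, then the turn about the tool's y in rad. A call has 1 to 20 rows; each row shifts and turns the commanded pose from where the row before left it, along the tool's axes as they then stand; what a row does not reach is not made up. A row lasts 1/12 s, in which the tool goes at most 41.7 mm and 7.16 degrees, less where a joint would pass 70% of its speed; a pose out of reach is approached as far as the arm can. A call is refused whole if a number of a shift passes 41.7 or a number of a turn 0.125, either way. A call with a gripper value outside its range is refused whole. "gripper" is the opening in per cent of the stroke, from 0 (shut) to 100 (fully open), set as the call begins (left out, the last holds). The fingers move at their own pace and stop on an object; the grip force is fixed at half the most. Time passes only in rows, so rows that do not move let the fingers close. It gives the time, the measured TCP pose, the force and the opening at its end, in the units of the state.
- get_obs(): the state, without advancing time (a new reading comes with each control period).
- get_image(name): name is "scene" or "top" or "wrist"; returns the picture (480x640x3 uint8, blue, green, red); there is no depth.
- camera_model(name): a dict with "mtx" (3x3 intrinsics, pixels), "position" and "orientation" of the camera in the world. Camera axes: x right, y up, looking along -z (the intrinsics and any distortion apply to the point x, -y, -z); pixel columns grow to the right and rows downward; lengths in mm; the calibration is good to about 2 mm. A picture is of the moment at which its call begins: read the wrist's pose just before it. camera_model takes no time and is no camera call; for the wrist camera it gives the pose at the moment of the call.
- close_job(): hands the job in, once; it reports no verdict.
Trained networks look in the newest picture that a camera, given by its name, has taken for a name from the list of things; names that differ only in an ending like _2 or _b are one class to them, and where a whole thing is asked for, a point or a joint stands for the part that bears it (a point fixed in the world has none). Each returns a list of dicts, best first, with "conf" (0 to 1); they miss things now and then, are a little off and sometimes report something else, mostly with a low value. They report only what shows in the picture. A call takes as long as a camera call. They do not tell look-alikes from the thing itself.
- silhouettes(camera, thing): "pixels" (480x640 bool, what is visible of it) and "at" ([column, row] in pixels, amid what is visible of it).
- tip_of(camera, thing): "at" ([column, row] in pixels: a listed point, or the origin of a listed thing).
The state is a dict: "t": time; "qpos": joint angles; "qvel": joint speeds; "joint_torque": joint torques, N m; "ee_pos": TCP position; "orientation": TCP orientation; "ft_force": force on the tool from outside, world axes, zero at the start; "moment": the same for the moment, N m; "width": finger opening in mm.
Only numpy, scipy, OpenCV 4.12 (cv2) and the standard library are available. Lean on these libraries where they do the work, as an engineer would, in place of code of your own. Each camera call takes 0.05 s, during which the arm holds its last target. There are 200 camera calls.

TASK

Of the two tack tins on the cork mat one is full and one nearly empty: first lift the red-lidded tin a hand's breadth clear of the mat to feel its weight, set it back on the mat and let go, then lift the blue-lidded one likewise. Stand the heavier tin lengthwise on the deck of the refill bay and slide it in between the rails until it comes up hard against the adjustable stop, with the sprung orange plunger pushed right in and staying in after you let go; leave the lighter tin standing on the cork mat. Keep the tins upright, push gently (never more than 25 N on the rails or the stop), and leave the other things where they are.

Things in the scene. Friction and masses are not known exactly. Their poses are not given: they have to be found in the camera images.
- tin_red_mid (a point): closed flat-topped rigid tack tin, metal body, red lid; 76 mm long (its x), 50 mm wide (its y), 70 mm high. This point: its centre, 35 mm above its underside; z up. The tins differ only in lid colour and weight: one (either colour) is full, 0.7 to 0.82 kg, the other nearly empty, 0.26 to 0.3 kg; the filling may rattle. Starts upright on the cork mat.
- tin_blue_mid (a point): closed flat-topped rigid tack tin, metal body, blue lid; 76 mm long (its x), 50 mm wide (its y), 70 mm high. This point: its centre, 35 mm above its underside; z up. The tins differ only in lid colour and weight: one (either colour) is full, 0.7 to 0.82 kg, the other nearly empty, 0.26 to 0.3 kg; the filling may rattle. Starts upright on the cork mat.
- mat: fixed cork mat, 150 mm (its x) by 300 mm (its y), 6 mm thick; origin at the centre of its underside, on the table.
- bay: fixed refill bay: wooden deck 100 mm wide (its y), from x = -120 to +140 mm in its own frame, deck top 10 mm above the table; origin on the table, on the centre line. Two rails 18 mm high along it. A tin goes in lengthwise (its x along the bay's x, either way round), pushed to the bay's +x; fingers that hold it by its upper half pass over all of it.
- bay_mouth (a point): point on the deck, on the bay's centre line, 55 mm before the bay's origin (bay x = -55 mm): room to stand a tin's centre here. The rails are flared here: 85 mm between them at bay x = -98 mm, 60 mm at -17 mm, narrowing to 54 mm at +5 mm. Axes as the bay's.
- bay_throat (a point): point on the deck, on the centre line, at bay x = +34 mm. Rails are parallel from bay x = +5 to +135 mm, 54 mm apart. A green stop block (50 mm wide, 36 mm high) is clamped between them anywhere within 50 mm: not measured. A tin hard against the stop has its centre 25 mm before to 25 mm beyond this point; the push then rises suddenly.
- plunger (a joint): orange sprung pad, 34 mm wide, on the green stop's front; value: how far it is pushed in (m, to the bay's +x), 0 = fully out, 0.005 = right in, firm. Its spring gives about 2 N, less than the heavy tin's friction on the deck, so the tin stays where it is left.
- spool: yellow thread spool with wooden ends, 44 mm across, 50 mm high, standing; origin at its underside. A bystander.
- jar: amber glass jar with brass cap, 60 mm across, 85 mm high, standing; origin at its underside. A bystander.
- dish: small blue ceramic dish, 50 mm across, 20 mm high; origin at its underside. A bystander.
Mind the look-alikes: they are no part of the job. Leave any green look-alike of the part that bears tin_red_mid alone.

How it is judged (in metres and radians):
On the way, in this order (a step that is already met when the one before it is completed fails the run):
1. the red-lidded tin is lifted at least 25 mm clear of the mat (z of tin_red_mid in the frame of mat above 0.065 m), for 0.2 s.
2. the red-lidded tin stands on the mat again, let go (z of tin_red_mid in the frame of mat between 0.036 and 0.046 m and x of tin_red_mid in the frame of mat between -0.08 and 0.08 m and y of tin_red_mid in the frame of mat between -0.155 and 0.155 m and angle between tin_red_mid's own z axis and vertical below 0.1 rad and contact force between tin_red and mat above 0.8 N and contact force between the fingers and tin_red below 0.05 N), for 0.1 s.
3. the blue-lidded tin is lifted at least 25 mm clear of the mat (z of tin_blue_mid in the frame of mat above 0.065 m), for 0.2 s.
At the end, for the whole second after the job is handed in: The heavier tin stands upright between the rails (within 4 mm of the centre line, 0.1 rad of its direction), holding the plunger in by over 3 of its 5 mm; the lighter tin stands upright with its centre over the cork mat (bearing on it with under 4.5 N); both at rest (((y of tin_red_mid in the frame of bay between -0.004 and 0.004 m and z of tin_red_mid in the frame of bay between 0.04 and 0.05 m and x of tin_red_mid in the frame of bay above 0 m and angle between tin_red_mid's own z axis and vertical below 0.08 rad and angle between the x axis of tin_red_mid and the x axis of bay, either way round below 0.1 rad and linear speed of each of tin_red, tin_blue below 0.01 m/s and z of tin_blue_mid in the frame of mat between 0.036 and 0.046 m and x of tin_blue_mid in the frame of mat between -0.08 and 0.08 m and y of tin_blue_mid in the frame of mat between -0.155 and 0.155 m and angle between tin_blue_mid's own z axis and vertical below 0.1 rad and contact force between tin_blue and mat between 0.8 and 4.5 N) or (y of tin_blue_mid in the frame of bay between -0.004 and 0.004 m and z of tin_blue_mid in the frame of bay between 0.04 and 0.05 m and x of tin_blue_mid in the frame of bay above 0 m and angle between tin_blue_mid's own z axis and vertical below 0.08 rad and angle between the x axis of tin_blue_mid and the x axis of bay, either way round below 0.1 rad and linear speed of each of tin_blue, tin_red below 0.01 m/s and z of tin_red_mid in the frame of mat between 0.036 and 0.046 m and x of tin_red_mid in the frame of mat between -0.08 and 0.08 m and y of tin_red_mid in the frame of mat between -0.155 and 0.155 m and angle between tin_red_mid's own z axis and vertical below 0.1 rad and contact force between tin_red and mat between 0.8 and 4.5 N)) and value of joint plunger above 0.003 m); the robot touches nothing.
It fails at once if a tin pushed against the bay's rails or its stop with more than 25 N (contact force between any of tin_red, tin_blue and bay above 25 N).
It fails at once if a tin tipped by more than 30 degrees (angle between any of tin_red_mid, tin_blue_mid's own z axis and vertical above 0.52 rad).
It fails at once if the gripper or arm pushed on the rails, stop or plunger with more than 25 N (contact force between any of the fingers, the arm and bay above 25 N).
It fails at once if a bystander (spool, jar, dish) moved by more than 25 mm (distance of any of spool, jar, dish from where it was at the start of the episode above 0.025 m).
It also fails if it takes over 72 s, if anything falls off the work surface, if the arm or the gripper's body presses on something with over 40 N, if the wrist force passes 120 N, or if a joint passes its speed limit or range.

## Working session

There is one attempt and no reset: what is moved stays moved. The work goes in short steps, Python scripts to look and compute and a tool call to move; the robot and the scene stay as the last step left them, time stands still between calls to the robot, and variables do not carry over. Pictures are saved under pics/ and viewed, about 8 in all and at most 12, crops included, and the job is handed in when it is done.

Besides the shell and the picture viewer there is one more tool, called as a command line: name --pt "numbers of a row" for each row, then --argument value for the rest. arm_command: Moves the arm, as the interface text tells. Its arguments: {"type":"object","properties":{"targets":{"type":"array","items":{"type":"array","items":{"type":"number"}}},"gripper":{"type":"number"}},"required":["targets"]}

```bash
mkdir -p pics; cat > h.py <<'E'
import numpy as np, cv2
from scipy.spatial.transform import Rotation as R
from workcell import *
def Rm(o):
    o=np.array(o,float)
    return o if o.shape==(3,3) else R.from_rotvec(o).as_matrix()
def ray(cm,px):
    K=np.array(cm['mtx']);d=np.linalg.solve(K,[px[0],px[1],1.]);d=np.array([d[0],-d[1],-d[2]])
    return np.array(cm['position']),Rm(cm['orientation'])@d
def atz(cm,px,z):
    p,d=ray(cm,px);return p+d*(z-p[2])/d[2]
def proj(cm,P):
    c=Rm(cm['orientation']).T@(np.array(P,float)-np.array(cm['position']));q=np.array(cm['mtx'])@[c[0],-c[1],-c[2]];return q[:2]/q[2]
E
python3 - <<'E'
from h import *
np.set_printoptions(precision=1,suppress=True)
o=get_obs();print(o['t'],o['ee_pos'],o['orientation'],o['width'],o['ft_force'])
print(Rm(o['orientation']))
print(camera_model('top'));print(camera_model('scene')['position'])
for c in ('top','scene'):
    im=get_image(c);cv2.imwrite(f'pics/{c}0.png',im)
cm=camera_model('top')
for n,z in [('tin_red_mid',41),('tin_blue_mid',41),('mat',0),('bay',0),('bay_mouth',10),('bay_throat',10),('spool',0),('jar',0),('dish',0)]:
    for d in tip_of('top',n)[:3]: print(n,d['conf'],np.array(d['at']),atz(cm,d['at'],z))
E
```

```text
0.0 [220.4 584.3 238.9] [-1.4 -0.9  0.9] 87.90957851072304 [ 0.4  0.2 -0.1]
[[ 0.4 -0.  -0.9]
 [ 0.9 -0.   0.4]
 [-0.  -1.   0. ]]
{'mtx': array([[466.7,   0. , 315.6],
       [  0. , 466.7, 238.3],
       [  0. ,   0. ,   1. ]]), 'position': array([496.7,  -1.3, 931.1]), 'orientation': array([ 0. , -0.1, -1.6])}
[ 888.2 -332.3  748.6]
tin_red_mid 0.98 [446.9 326.7] [ 367.8 -278.    41. ]
tin_red_mid 0.81 [423.9 238. ] [ 538.2 -239.7   41. ]
tin_red_mid 0.7 [375.3 332.3] [ 361.  -140.4   41. ]
tin_blue_mid 0.97 [359.1 245.6] [ 526.3 -114.1   41. ]
tin_blue_mid 0.46 [294.3 133.1] [746.3   5.3  41. ]
mat 0.6 [387.3 242.3] [ 533.1 -176.3    0. ]
bay 0.58 [213.  215.4] [594.2 170.6   0. ]
bay 0.39 [358.8 246.5] [ 525.9 -118.7    0. ]
bay_throat 0.63 [215.7 194.4] [634.6 163.   10. ]
jar 0.87 [378.8 139.2] [ 742.8 -165.5    0. ]
dish 0.8 [277.3 255. ] [512.6  44.5   0. ]
dish 0.47 [215.1 193.7] [637.5 166.    0. ]
```

View pics/top0.png

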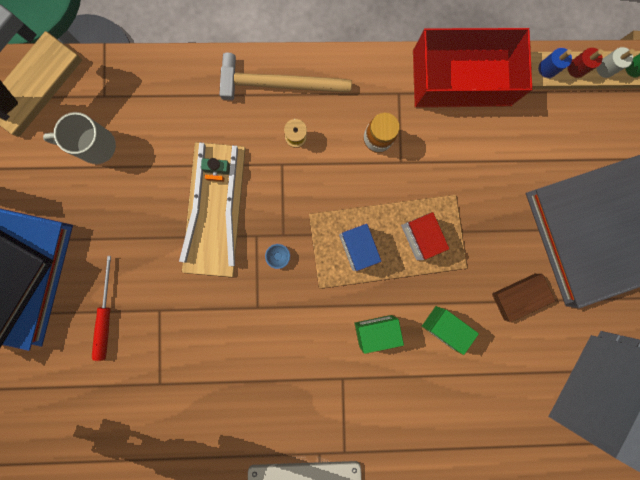

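View pics/scene0.png

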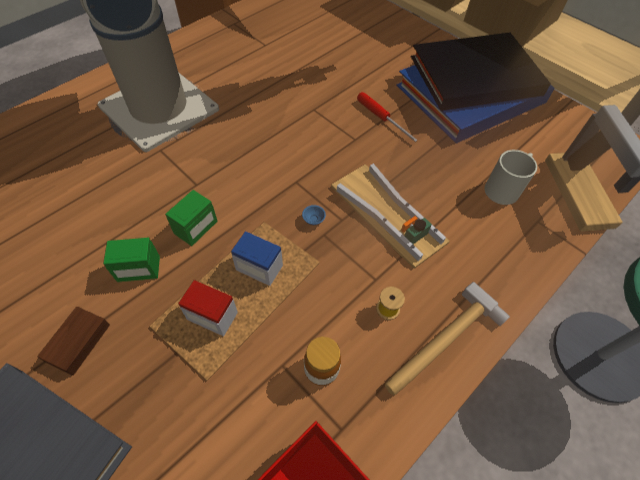

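Top view: the red-lidded tin is at (428,237) and the blue one at (361,247), both on the cork mat. The green boxes at (380,334) and (450,330) are look-alikes lying off the mat. The bay is around (212,210), with the stop at (215,165) and the mouth at the bottom.

```bash
python3 - <<'E'
from h import *
np.set_printoptions(precision=1,suppress=True)
cm=camera_model('top');im=get_image('top');hsv=cv2.cvtColor(im,cv2.COLOR_BGR2HSV)
H,S,V=[hsv[...,i].astype(int) for i in range(3)]
def rect(m,z,box):
    mm=np.zeros_like(m);x0,y0,x1,y1=box;mm[y0:y1,x0:x1]=m[y0:y1,x0:x1]
    mm=mm.astype(np.uint8);n,l,st,_=cv2.connectedComponentsWithStats(mm)
    k=1+np.argmax(st[1:,4]);ys,xs=np.where(l==k)
    P=np.array([atz(cm,(x,y),z)[:2] for x,y in zip(xs,ys)],np.float32)
    c,s,a=cv2.minAreaRect(P);b=cv2.boxPoints((c,s,a));e=b[1]-b[0];f=b[2]-b[1]
    L=e if np.hypot(*e)>np.hypot(*f) else f
    print(len(P),np.array(c),np.array(s),'long axis deg',np.degrees(np.arctan2(L[1],L[0])),P.mean(0))
rect(((H<8)|(H>172))&(S>180)&(V>60),76,(395,200,465,275))
rect((H>105)&(H<130)&(S>120),76,(335,215,390,280))
for n,z in [('mat',6),('bay',10)]:
    s=silhouettes('top',n)
    if s:
        rect(s[0]['pixels'],z,(0,0,640,480));print(n,s[0]['conf'])
crop=im[130:285,170:480];cv2.imwrite('pics/crop1.png',cv2.resize(crop[:, :],None,fx=2.58,fy=2.58,interpolation=cv2.INTER_CUBIC))
E
```

```text
1085 [ 541.2 -239.5] [74.8 50.3] long axis deg 21.918583 [ 541.2 -239.5]
1050 [ 522.8 -113.6] [73.3 48.7] long axis deg 19.112501 [ 522.7 -113.6]
8756 [ 535.8 -175.8] [153.4 303.7] long axis deg -83.56814 [ 536. -171.]
mat 0.81
1924 [618.1 172.5] [103.9 235.6] long axis deg -4.9890666 [633.5 170.6]
bay 0.86
```

View pics/crop1.png

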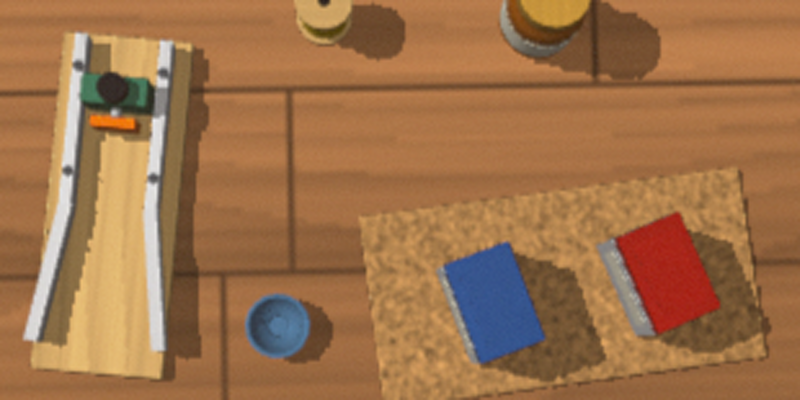

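```bash
cat >> h.py <<'E'
def go(x,y,z,yaw):
    o=get_obs();M=Rm(o['orientation']);th=np.degrees(np.arctan2(M[1,0],M[0,0]))
    t=-np.radians(yaw-th)
    a=np.radians(yaw);Mx=np.array([[np.cos(a),np.sin(a),0],[0,0,-1],[-np.sin(a),np.cos(a),0]])
    D=np.array([x,y,z])-o['ee_pos']
    print('t',round(o['t'],2),'pos',np.round(o['ee_pos'],1),'yaw',round(th,1),'turn %.3f'%t,'then xyz',np.round(Mx@D,1),'or xyz before turn',np.round(M.T@D,1),'F',np.round(o['ft_force'],1),'w',round(o['width'],1))
E
python3 - <<'E'
from h import *
np.set_printoptions(precision=1,suppress=True)
cm=camera_model('top')
def c(u,v,z): return atz(cm,(170+u/2.58,130+v/2.58),z)[:2]
for n,u,v,z in [('deck TR',191,44,10),('deck BL',32,368,10),('deck BR',161,379,10),('deck TL',66,33,10),('Lrail inner top',88,36,28),('Lrail inner bend',74,204,28),('Rrail inner top',159,42,28),('Rrail inner bend',146,190,28),('Rrail tip inner',153,350,28),('Lrail tip inner',38,340,28),('plunger L',90,130,25),('plunger R',136,133,25),('Rrail outer top',173,42,28),('Lrail outer top',77,34,28)]: print(n,c(u,v,z))
go(541,-239.5,160,-68.5)
E
```

```text
deck TR [728.3 105.9]
deck BL [482.1 229.4]
deck BR [471.5 132.5]
deck TL [738.2 201.4]
Lrail inner top [731. 181.]
Lrail inner bend [604.  192.8]
Rrail inner top [725.6 127.9]
Rrail inner bend [613.5 139.1]
Rrail tip inner [493.7 135.5]
Lrail tip inner [503.1 220.3]
plunger L [660.1 180.9]
plunger R [657.3 146.5]
Rrail outer top [725.5 117.3]
Lrail outer top [732.6 189.2]
t 0.7 pos [220.6 584.7 239.7] yaw 69.3 turn 2.406 then xyz [884.3  79.7  -4. ] or xyz before turn [-658.1   79.7 -590.8] F [-0.2 -0.4 -0.4] w 87.8
```

arm_command --pt "-27.4 0 -24.6 0" --pt "-27.4 0 -24.6 0" --pt "-27.4 0 -24.6 0" --pt "-27.4 0 -24.6 0" --pt "-27.4 0 -24.6 0" --pt "-27.4 0 -24.6 0" --pt "-27.4 0 -24.6 0" --pt "-27.4 0 -24.6 0" --pt "-27.4 0 -24.6 0" --pt "-27.4 0 -24.6 0" --pt "-27.4 0 -24.6 0" --pt "-27.4 0 -24.6 0" --pt "-27.4 0 -24.6 0" --pt "-27.4 0 -24.6 0" --pt "-27.4 0 -24.6 0" --pt "-27.4 0 -24.6 0" --pt "-27.4 0 -24.6 0" --pt "-27.4 0 -24.6 0" --pt "-27.4 0 -24.6 0" --pt "-27.4 0 -24.6 0" --gripper 100

```text
t: 2.37
ee_pos: [487.9, -103.6, 239.9]
orientation: [-1.359, -0.94, 0.939]
ft_force: [0.9, 0.6, -0.2]
width: 87.8
```

arm_command --pt "-27.4 0 -24.6 0" --pt "-27.4 0 -24.6 0" --pt "-27.4 0 -24.6 0" --pt "0 0 0 0.12" --pt "0 0 0 0.12" --pt "0 0 0 0.12" --pt "0 0 0 0.12" --pt "0 0 0 0.12" --pt "0 0 0 0.12" --pt "0 0 0 0.12" --pt "0 0 0 0.12" --pt "0 0 0 0.12" --pt "0 0 0 0.12" --pt "0 0 0 0.12" --pt "0 0 0 0.12" --pt "0 0 0 0.12" --pt "0 0 0 0.12" --pt "0 0 0 0.12" --pt "0 0 0 0.12" --pt "0 0 0 0.12"

```text
t: 4.03
ee_pos: [527.5, -204.6, 239.7]
orientation: [-1.47, 0.653, -0.653]
ft_force: [-0.7, -0.1, 0.5]
width: 88.2
```

arm_command --pt "0 0 0 0.12" --pt "0 0 0 0.12" --pt "0 0 0 0.12" --pt "0 0 0 0"

```text
t: 4.37
ee_pos: [527.6, -204.6, 239.8]
orientation: [-1.364, 0.927, -0.928]
ft_force: [-0.8, 1.1, 0.9]
width: 87.7
```

```bash
cat >> h.py <<'E'
def lid(im,cm,col,z):
    hsv=cv2.cvtColor(im,cv2.COLOR_BGR2HSV);H,S,V=[hsv[...,i].astype(int) for i in range(3)]
    m=(((H<8)|(H>172))&(S>180)&(V>60)) if col=='red' else ((H>105)&(H<130)&(S>120))
    n,l,st,_=cv2.connectedComponentsWithStats(m.astype(np.uint8));k=1+np.argmax(st[1:,4]);ys,xs=np.where(l==k)
    P=np.array([atz(cm,(x,y),z)[:2] for x,y in zip(xs,ys)],np.float32)
    c,s,a=cv2.minAreaRect(P);b=cv2.boxPoints((c,s,a));e=b[1]-b[0];f=b[2]-b[1]
    L=e if np.hypot(*e)>np.hypot(*f) else f
    print(col,len(P),'c',np.round(c,1),'size',np.round(s,1),'long deg',round(np.degrees(np.arctan2(L[1],L[0])),1),'bbox px',st[k][:4])
E
python3 - <<'E'
from h import *
go(541,-239.5,160,-68.5)
cm=camera_model('wrist');im=get_image('wrist');cv2.imwrite('pics/w1.png',im)
lid(im,cm,'red',76);lid(im,cm,'blue',76)
E
```

```text
t 4.37 pos [ 527.6 -204.6  239.8] yaw -68.4 turn 0.001 then xyz [37.4 79.8 -0.3] or xyz before turn [37.3 79.8 -0.3] F [-0.8  1.1  0.9] w 87.7
red 4212 c [ 543.7 -238.6] size [74.9 49. ] long deg 22.2 bbox px [331 188  55  79]
blue 4611 c [ 524.7 -114. ] size [74.9 50.5] long deg 19.7 bbox px [191 155  60  84]
```

View pics/w1.png

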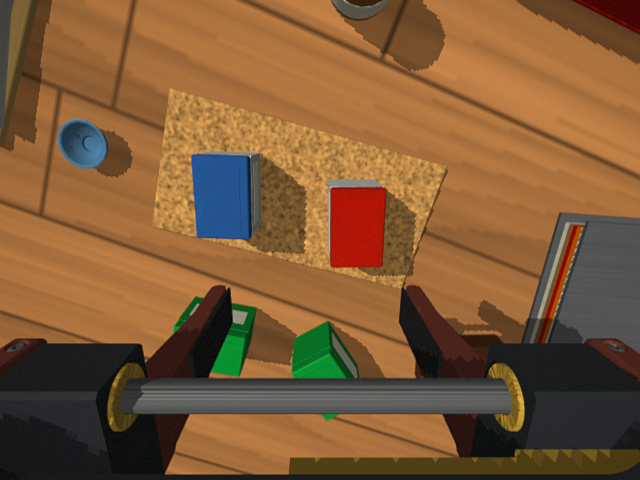

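arm_command --pt "18.7 0 0.6 0" --pt "18.8 0 0.6 0" --pt "0 25 0 0" --pt "0 25 0 0" --pt "0 25 0 0" --pt "0 20 0 0" --pt "0 20 0 0" --pt "0 20 0 0" --pt "0 16 0 0" --pt "0 16 0 0" --pt "0 15 0 0" --pt "0 0 0 0" --pt "0 0 0 0"

```text
t: 5.5
ee_pos: [542.1, -238.8, 57.1]
orientation: [-1.367, 0.924, -0.921]
ft_force: [-0.0, 0.3, 0.5]
width: 87.6
```

arm_command --pt "0 0 0 0" --pt "0 0 0 0" --pt "0 0 0 0" --pt "0 0 0 0" --pt "0 0 0 0" --pt "0 0 0 0" --pt "0 0 0 0" --pt "0 0 0 0" --pt "0 0 0 0" --pt "0 0 0 0" --gripper 0

```text
t: 6.33
ee_pos: [542.9, -239.2, 58.1]
orientation: [-1.366, 0.924, -0.925]
ft_force: [-0.1, -1.0, 5.0]
width: 49.6
```

arm_command --pt "0 -5 0 0" --pt "0 -8 0 0" --pt "0 -10 0 0" --pt "0 -12 0 0" --pt "0 -12 0 0" --pt "0 -12 0 0" --pt "0 -11 0 0" --pt "0 -10 0 0" --pt "0 -5 0 0" --pt "0 0 0 0" --pt "0 0 0 0" --pt "0 0 0 0" --pt "0 0 0 0" --pt "0 0 0 0" --pt "0 0 0 0" --pt "0 0 0 0" --pt "0 0 0 0"

```text
t: 7.75
ee_pos: [542.5, -239.0, 142.5]
orientation: [-1.366, 0.925, -0.924]
ft_force: [-0.2, -0.5, -2.1]
width: 49.7
```

```bash
python3 - <<'E'
from h import *
go(0,0,0,0)
for i in range(4):
    cv2.imwrite('pics/s1.png',get_image('scene'));print(get_obs()['ft_force'])
E
```

```text
t 7.75 pos [ 542.5 -239.   142.5] yaw -68.2 turn -1.190 then xyz [-542.5  142.5  239. ] or xyz before turn [-423.4  142.7 -414.8] F [-0.2 -0.5 -2.1] w 49.7
[ 0.04507871  0.39144389 -2.35148235]
[ 0.24550158 -0.54214808 -3.17694605]
[-0.18952753  0.54040644 -1.93552364]
[-0.18334242 -0.3154137  -2.59085597]
```

arm_command --pt "0 5 0 0" --pt "0 10 0 0" --pt "0 14 0 0" --pt "0 14 0 0" --pt "0 14 0 0" --pt "0 12 0 0" --pt "0 7 0 0" --pt "0 4 0 0" --pt "0 2 0 0" --pt "0 1 0 0" --pt "0 1 0 0" --pt "0 0.5 0 0" --pt "0 0 0 0" --pt "0 0 0 0"

```text
t: 9.12
ee_pos: [542.8, -239.1, 58.6]
orientation: [-1.366, 0.924, -0.925]
ft_force: [-0.0, 0.2, -3.0]
width: 50.0
```

arm_command --pt "0 0 0 0" --pt "0 0 0 0" --pt "0 0 0 0" --pt "0 0 0 0" --pt "0 0 0 0" --pt "0 0 0 0" --pt "0 0 0 0" --pt "0 0 0 0" --gripper 100

```text
t: 9.78
ee_pos: [542.6, -239.0, 58.2]
orientation: [-1.366, 0.924, -0.924]
ft_force: [0.1, 0.4, 0.7]
width: 88.0
```

arm_command --pt "0 -10 0 0" --pt "0 -20 0 0" --pt "0 -30 0 0" --pt "0 -30 0 0" --pt "0 -30 0 0" --pt "0 -20 0 0" --pt "-20.5 0 4.8 0.007" --pt "-20.5 0 4.8 0.007" --pt "-20.5 0 4.8 0.007" --pt "-20.5 0 4.8 0.007" --pt "-20.5 0 4.8 0.007" --pt "-20.5 0 4.8 0.007" --pt "0 0 0 0" --pt "0 0 0 0"

```text
t: 10.95
ee_pos: [525.9, -113.2, 198.9]
orientation: [-1.351, 0.954, -0.955]
ft_force: [0.8, -0.1, -0.8]
width: 87.5
```

```bash
python3 - <<'E'
from h import *
go(523.7,-114,58,-70.6)
for c in ('wrist','top'):
    cm=camera_model(c);im=get_image(c);cv2.imwrite(f'pics/{c}2.png',im)
    for k in ('red','blue'):
        try: lid(im,cm,k,76)
        except Exception as e: print(e)
E
```

```text
t 10.95 pos [ 525.9 -113.2  198.9] yaw -70.5 turn 0.002 then xyz [ 1.000e-01  1.409e+02 -2.300e+00] or xyz before turn [ -0.  140.9  -2.4] F [ 0.8 -0.1 -0.8] w 87.5
red 5277 c [ 543.4 -235.5] size [77.3 52.2] long deg 22.0 bbox px [429 227  69  88]
blue 5339 c [ 525.4 -112.7] size [75.9 48.8] long deg 19.3 bbox px [286 198  62  90]
red 8652 c [ 858.7 -334.1] size [226.4 150.8] long deg 89.6 bbox px [413  28 120  79]
blue 3579 c [476.9 501.4] size [131.1 233.5] long deg -13.6 bbox px [  0 209  72 141]
```

View pics/wrist2.png

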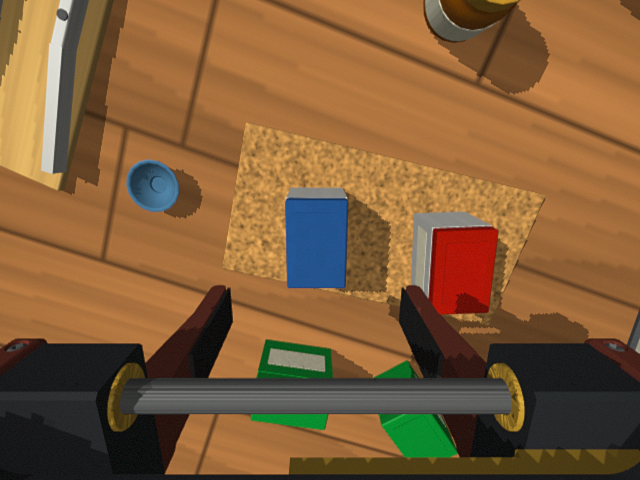

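Both tins stand upright on the mat, red at (464,270) and blue at (316,243). The red tin weighed about 2.5 N, so it is the light one.

arm_command --pt "0 20 -1.2 0" --pt "0 25 0 0" --pt "0 25 0 0" --pt "0 20 0 0" --pt "0 20 0 0" --pt "0 16 0 0" --pt "0 15 0 0" --pt "0 0 0 0" --pt "0 0 0 0"

```text
t: 11.8
ee_pos: [524.3, -115.0, 56.7]
orientation: [-1.351, 0.958, -0.956]
ft_force: [-0.3, -0.2, -0.2]
width: 88.0
```

arm_command --pt "0 0 0 0" --pt "0 0 0 0" --pt "0 0 0 0" --pt "0 0 0 0" --pt "0 0 0 0" --pt "0 0 0 0" --pt "0 0 0 0" --pt "0 0 0 0" --pt "0 0 0 0" --pt "0 0 0 0" --gripper 0

```text
t: 12.63
ee_pos: [524.8, -114.1, 57.5]
orientation: [-1.35, 0.956, -0.956]
ft_force: [-1.4, 1.2, 5.3]
width: 49.7
```

arm_command --pt "0 -5 0 0" --pt "0 -8 0 0" --pt "0 -10 0 0" --pt "0 -12 0 0" --pt "0 -12 0 0" --pt "0 -12 0 0" --pt "0 -11 0 0" --pt "0 -10 0 0" --pt "0 -5 0 0" --pt "0 0 0 0" --pt "0 0 0 0" --pt "0 0 0 0" --pt "0 0 0 0" --pt "0 0 0 0" --pt "0 0 0 0" --pt "0 0 0 0" --pt "0 0 0 0"

```text
t: 14.05
ee_pos: [524.5, -114.1, 142.0]
orientation: [-1.351, 0.956, -0.956]
ft_force: [0.2, 0.0, -7.4]
width: 50.0
```

```bash
python3 - <<'E'
from h import *
cm=camera_model('wrist');im=get_image('wrist');print(get_obs()['ft_force'])
z=get_obs()['ee_pos'][2]
lid(im,cm,'blue',z+18)
b=np.array([596.1,168.5]);a=np.radians(-6);u=np.array([np.cos(a),np.sin(a)])
for s in (-55,): go(*(b+s*u),z,-96)
E
```

```text
[-1.04002327  0.02137433 -7.02342674]
blue 14674 c [ 535.5 -109.1] size [58.  49.8] long deg 19.5 bbox px [254 252 124 126]
t 14.1 pos [ 524.6 -114.2  142. ] yaw -70.6 turn 0.444 then xyz [-288.6    0.   -13.4] or xyz before turn [-266.4    0.   111.7] F [-1.  0. -7.] w 49.8
```

Blue weighs about 7.2 N, so it is the heavy tin. I'm carrying it over to the bay mouth.

arm_command --pt "-8 0 3.4 0" --pt "-16 0 6.7 0.03" --pt "-16 0 6.5 0.03" --pt "-16 0 6 0.03" --pt "-16 0 5.5 0.03" --pt "-16 0 5 0.03" --pt "-16 0 4.5 0.03" --pt "-16 0 4 0.03" --pt "-16 0 3.5 0.03" --pt "-16 0 3 0.03" --pt "-16 0 2.5 0.03" --pt "-16 0 2 0.03" --pt "-16 0 1.5 0.03" --pt "-16 0 1 0.03" --pt "-16 0 0.5 0.03" --pt "-16 0 0 0.03" --pt "-8 0 0 0.02" --pt "0 0 0 0" --pt "0 0 0 0"

```text
t: 15.68
ee_pos: [545.9, 149.8, 142.1]
orientation: [-1.146, 1.304, -1.304]
ft_force: [-0.8, -0.6, -7.4]
width: 49.8
```

```bash
python3 - <<'E'
from h import *
b=np.array([596.1,168.5]);a=np.radians(-6);u=np.array([np.cos(a),np.sin(a)])
go(*(b-65*u),142,-96)
for c in ('wrist','top'): cv2.imwrite(f'pics/{c}3.png',get_image(c))
print(camera_model('wrist'))
E
```

```text
t 15.68 pos [545.9 149.8 142.1] yaw -97.4 turn -0.025 then xyz [-23.9   0.1 -17.1] or xyz before turn [-23.4   0.1 -17.6] F [-0.8 -0.6 -7.4] w 49.8
{'mtx': array([[344.78870621,   0.        , 315.44348954],
       [  0.        , 344.78870621, 245.7684023 ],
       [  0.        ,   0.        ,   1.        ]]), 'position': array([629.00475682, 139.08789994, 286.86298651]), 'orientation': array([-0.23131367,  0.26324579, -1.6848976 ])}
```

View pics/wrist3.png

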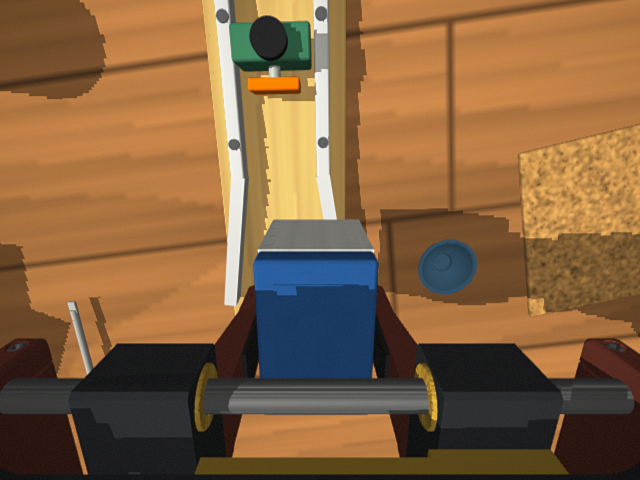

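Wrist view: the tin is held square. The rail inner edges run (231,10)–(241,177) on the left and (315,10)–(319,176) on the right, and the plunger is at (274,86).

```bash
python3 - <<'E'
from h import *
cm=camera_model('wrist');f=lambda u,v,z=28:np.round(atz(cm,(u,v),z)[:2],1)
A,B,C,D=f(231,10),f(242,177),f(315,10),f(319,176)
print(A,B,C,D,'angles',[np.degrees(np.arctan2(*(p-q)[::-1])) for p,q in((A,B),(C,D))],'mid',(A+C)/2,(B+D)/2, 'w',np.linalg.norm(A-C))
print('bolts',f(234,145),f(323,142),f(222,16),f(321,14),'plunger',f(248,90,25),f(300,87,25),'Ltip in',f(237,305),'stop front bottom corners',f(232,68,46),f(311,68,46))
im=get_image('wrist')[0:320,190:400];cv2.imwrite('pics/c4.png',cv2.resize(im,None,fx=1.8,fy=1.8,interpolation=cv2.INTER_CUBIC))
b=np.array([596.1,168.5]);a=np.radians(-6);u=np.array([np.cos(a),np.sin(a)]);n=np.array([-u[1],u[0]])
t=cv2.imread('pics/top3.png');ct=camera_model('top')
for c in (cm,ct):
  print([ (s,np.round(proj(c,[*(b+s*u+w*n),28])).tolist()) for s in (5,130) for w in (27,-27)])
E
```

```text
[712.6 183.3] [606.8 196.8] [705.6 129.4] [600.2 140.2] angles [np.float64(-7.271603672897616), np.float64(-5.850496152780678)] mid [709.1  156.35] [603.5 168.5] w 54.35264482985166
bolts [630.  198.2] [623.8 134.3] [710.  189.8] [702.9 125.8] plunger [664.9 181.8] [662.1 145.6] Ltip in [503.7 221.3] stop front bottom corners [675.8 186. ] [669.4 136.7]
[(5, [245.0, 181.0]), (5, [318.0, 179.0]), (130, [228.0, -19.0]), (130, [314.0, -21.0])]
[(5, [198.0, 209.0]), (5, [226.0, 212.0]), (130, [204.0, 145.0]), (130, [232.0, 148.0])]
```

View pics/c4.png

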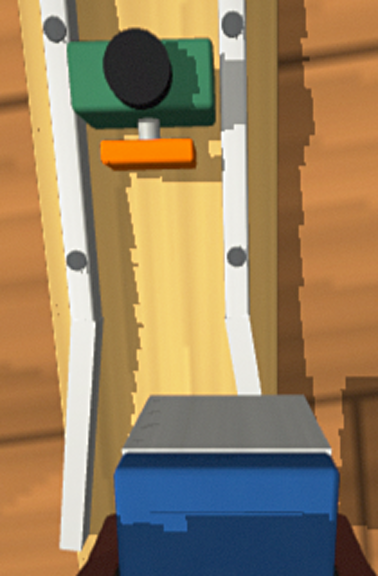

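arm_command --pt "-4 0 -1.6 -0.021" --pt "-8 0 -3.4 0" --pt "-8.7 0 -3.4 0" --pt "-4 0 -1.8 0" --pt "0 6 0 0" --pt "0 12 0 0" --pt "0 14 0 0" --pt "0 14 0 0" --pt "0 12 0 0" --pt "0 8 0 0" --pt "0 6 0 0" --pt "0 4 0 0" --pt "0 2 0 0" --pt "0 1 0 0" --pt "0 0 0 0" --pt "0 0 0 0" --pt "0 0 0 0"

```text
t: 17.25
ee_pos: [539.4, 175.0, 63.7]
orientation: [-1.154, 1.289, -1.29]
ft_force: [0.5, 0.2, -7.5]
width: 49.7
```

```bash
python3 - <<'E'
from h import *
b=np.array([596.1,169.2]);a=np.radians(-6.2);u=np.array([np.cos(a),np.sin(a)])
go(*(b-58*u),62,-96.2)
cm=camera_model('wrist');cv2.imwrite('pics/w5.png',get_image('wrist'));
for i in range(3): get_image('wrist');print(np.round(get_obs()['ft_force'],1))
E
```

```text
t 17.25 pos [539.4 175.   63.7] yaw -96.3 turn -0.002 then xyz [-0.4  1.7 -1. ] or xyz before turn [-0.4  1.7 -1. ] F [ 0.5  0.2 -7.5] w 49.7
[-0.5 -0.6 -7.1]
[ 0.6 -0.7 -7.4]
[-0.   0.2 -7.5]
```

View pics/w5.png

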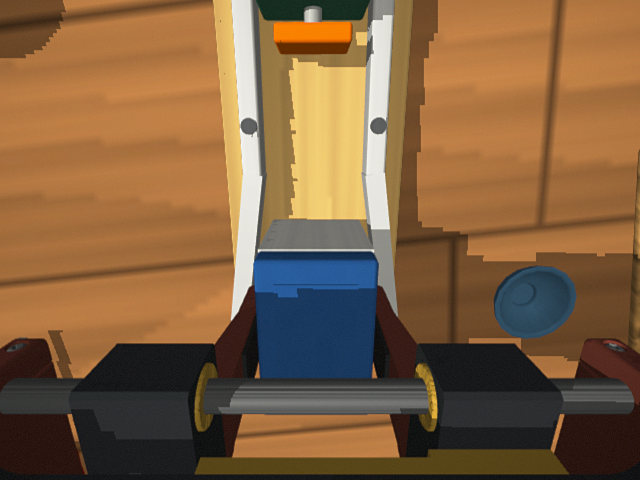

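The tin is in the mouth, centred to about 1 mm: bolt midpoint is column 313.5, tin 316. Rails run parallel to the image columns. I'm lowering it to contact.

arm_command --pt "-0.9 0.6 0 0" --pt "0 0.6 0 0" --pt "0 0.4 0 0" --pt "0 0 0 0" --pt "0 0 0 0"

```text
t: 17.87
ee_pos: [539.1, 175.9, 61.6]
orientation: [-1.155, 1.29, -1.29]
ft_force: [-0.1, 1.0, -6.5]
width: 50.2
```

arm_command --pt "0 0.4 0 0" --pt "0 0 0 0" --pt "0 0 0 0" --pt "0 0 0 0"

```text
t: 18.2
ee_pos: [539.1, 175.8, 61.5]
orientation: [-1.155, 1.29, -1.29]
ft_force: [-3.0, -0.5, 1.5]
width: 50.0
```

arm_command --pt "0 -0.4 2 0" --pt "0 0 4 0" --pt "0 0 4 0" --pt "0 0 4 0" --pt "0 0 4 0" --pt "0 0 4 0" --pt "0 0 4 0" --pt "0 0 4 0" --pt "0 0 4 0" --pt "0 0 2 0" --pt "0 0 0 0"

```text
t: 19.12
ee_pos: [575.0, 171.7, 61.6]
orientation: [-1.155, 1.29, -1.29]
ft_force: [-2.8, 0.0, 0.3]
width: 50.0
```

arm_command --pt "0 0 2 0" --pt "0 0 2 0" --pt "0 0 2 0" --pt "0 0 2 0" --pt "0 0 2 0" --pt "0 0 0 0"

```text
t: 19.62
ee_pos: [584.6, 170.7, 61.6]
orientation: [-1.156, 1.29, -1.29]
ft_force: [-3.1, 1.1, 1.2]
width: 49.8
```

arm_command --pt "0 0 2 0" --pt "0 0 2 0" --pt "0 0 2 0" --pt "0 0 2 0" --pt "0 0 2 0" --pt "0 0 0 0"

```text
t: 20.12
ee_pos: [594.6, 169.6, 61.6]
orientation: [-1.155, 1.29, -1.29]
ft_force: [-3.2, 0.3, 1.6]
width: 49.7
```

arm_command --pt "0 -0.3 2 0" --pt "0 0 2 0" --pt "0 0 2 0" --pt "0 0 2 0" --pt "0 0 2 0" --pt "0 0 2 0" --pt "0 0 2 0" --pt "0 0 0 0"

```text
t: 20.78
ee_pos: [609.4, 168.0, 61.7]
orientation: [-1.154, 1.289, -1.29]
ft_force: [0.3, 0.3, -6.9]
width: 50.1
```

arm_command --pt "0 0 2 0" --pt "0 0 2 0" --pt "0 0 2 0" --pt "0 0 2 0" --pt "0 0 0 0" --pt "0 0 0 0"

```text
t: 21.28
ee_pos: [616.7, 167.2, 61.8]
orientation: [-1.155, 1.29, -1.29]
ft_force: [-0.8, -0.3, -7.8]
width: 50.2
```

```bash
python3 - <<'E'
from h import *
b=np.array([596.1,169.2]);a=np.radians(-6.2);u=np.array([np.cos(a),np.sin(a)])
go(*(b+29*u),61.5,-96.2)
im=get_image('wrist');cv2.imwrite('pics/w6.png',im)
cv2.imwrite('pics/c6.png',cv2.resize(im[60:300,200:430],None,fx=2.2,fy=2.2))
E
```

```text
t 21.28 pos [616.7 167.2  61.8] yaw -96.3 turn -0.002 then xyz [0.2 0.3 8.3] or xyz before turn [0.2 0.3 8.3] F [-0.8 -0.3 -7.8] w 50.2
```

View pics/c6.png

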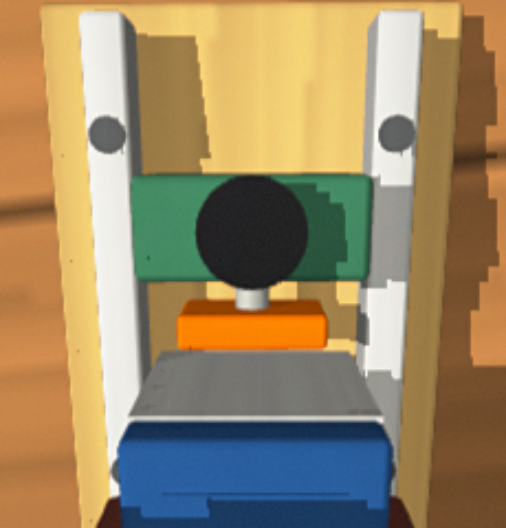

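arm_command --pt "0 0 1 0" --pt "0 0 1 0" --pt "0 0 1 0" --pt "0 0 1 0" --pt "0 0 1 0" --pt "0 0 0 0" --pt "0 0 0 0"

```text
t: 21.92
ee_pos: [621.6, 166.7, 61.9]
orientation: [-1.155, 1.29, -1.29]
ft_force: [-0.3, 0.5, -6.5]
width: 50.1
```

arm_command --pt "0 0 1 0" --pt "0 0 1 0" --pt "0 0 1 0" --pt "0 0 0 0" --pt "0 0 0 0"

```text
t: 22.33
ee_pos: [624.4, 166.3, 61.8]
orientation: [-1.155, 1.29, -1.29]
ft_force: [-0.7, 0.1, -7.5]
width: 49.8
```

arm_command --pt "0 0 1 0" --pt "0 0 1 0" --pt "0 0 0 0" --pt "0 0 0 0"

```text
t: 22.67
ee_pos: [626.4, 166.1, 61.8]
orientation: [-1.155, 1.29, -1.29]
ft_force: [-2.0, -0.6, -6.6]
width: 49.8
```

arm_command --pt "0 0 1 0" --pt "0 0 1 0" --pt "0 0 0 0" --pt "0 0 0 0"

```text
t: 23.0
ee_pos: [628.4, 165.9, 61.8]
orientation: [-1.155, 1.29, -1.29]
ft_force: [-2.2, 0.4, -6.9]
width: 49.9
```

arm_command --pt "0 0 0.7 0" --pt "0 0 0 0" --pt "0 0 0 0"

```text
t: 23.25
ee_pos: [628.9, 165.8, 61.8]
orientation: [-1.156, 1.29, -1.29]
ft_force: [-2.9, 0.3, -6.6]
width: 49.9
```

arm_command --pt "0 0 0.7 0" --pt "0 0 0 0" --pt "0 0 0 0"

```text
t: 23.5
ee_pos: [629.0, 165.8, 61.8]
orientation: [-1.157, 1.291, -1.289]
ft_force: [-6.5, 0.7, -4.7]
width: 50.0
```

arm_command --pt "0 0 0.4 0" --pt "0 0 0 0" --pt "0 0.3 0 0" --pt "0 0.2 0 0" --pt "0 0 0 0" --pt "0 0 0 0"

```text
t: 24.0
ee_pos: [629.1, 165.8, 61.7]
orientation: [-1.157, 1.292, -1.289]
ft_force: [-8.7, 1.2, -0.4]
width: 49.9
```

arm_command --pt "0 0 0 0" --pt "0 0 0 0" --pt "0 0 0 0" --pt "0 0 0 0" --pt "0 0 0 0" --pt "0 0 0 0" --pt "0 0 0 0" --pt "0 0 0 0" --gripper 100

```text
t: 24.67
ee_pos: [630.4, 165.7, 61.4]
orientation: [-1.155, 1.29, -1.29]
ft_force: [-0.1, -0.6, 1.1]
width: 87.8
```

arm_command --pt "0 -8 0 0" --pt "0 -15 0 0" --pt "0 -25 0 0" --pt "0 -30 0 0" --pt "0 -30 0 0" --pt "0 -20 0 0" --pt "0 0 -15 0" --pt "0 0 -20 0" --pt "0 0 -20 0" --pt "0 0 -20 0" --pt "0 0 0 0" --pt "0 0 0 0"

```text
t: 25.67
ee_pos: [555.9, 174.2, 190.9]
orientation: [-1.154, 1.288, -1.29]
ft_force: [-0.6, 0.2, -0.3]
width: 87.8
```

```bash
python3 - <<'E'
from h import *
go(629,165.8,190,-96.2)
a=get_image('wrist');b=get_image('scene');cm=camera_model('wrist');lid(a,cm,'blue',80)
x=cv2.resize(a[0:300,170:470],(400,400));y=cv2.resize(b[140:400,140:470],(400,400*260//330))
y=cv2.copyMakeBorder(y,0,400-y.shape[0],0,0,cv2.BORDER_CONSTANT)
cv2.imwrite('pics/f7.png',np.hstack([x,y]))
E
```

```text
t 25.67 pos [555.9 174.2 190.9] yaw -96.3 turn -0.001 then xyz [ 0.5  0.9 73.6] or xyz before turn [ 0.4  1.1 73.6] F [-0.6  0.2 -0.3] w 87.8
blue 7310 c [629.8 166.9] size [48.8 74.5] long deg -6.2 bbox px [281  95  71 109]
```

View pics/f7.png

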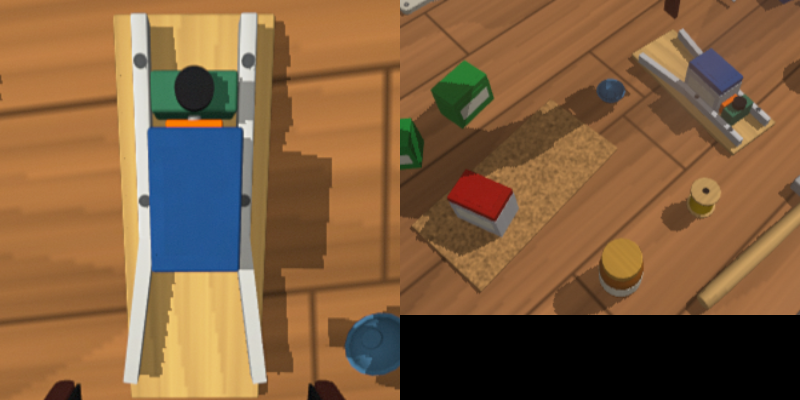

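The left half shows the blue tin square between the rails against the plunger. The right half shows the red tin upright on the mat, with the bystanders where they were.

```bash
python3 -c "
from workcell import *
print(close_job())"
```

```text
the job is handed in; nothing more can be done
None
```

I did the job in the order you gave and handed it in at about 26 s of the 72 s allowed; close_job gave no verdict.

- **Weighing:** I lifted the red tin about 85 mm; it read about 2.5 N (0.26 kg), so it is the light one. I set it back on the mat and let go. The blue tin, lifted the same way, read about 7.2 N (0.73 kg), so it is the heavy one.
- **Bay:** I lowered the blue tin into the bay mouth and slid it between the rails. I felt the plunger's roughly 2 N over the last 4–5 mm. The push then rose to 8.7 N with no further movement, which I took as the hard stop. The highest force I read while sliding it in was 8.7 N.
- **Last checks:** After release, the camera put the blue tin's centre at (629.8, 166.9) mm and aligned to the bay at -6.2°. I was holding it at about (629, 166), so it did not spring back. It is about 1 mm off the centre line. The red tin stands upright on the mat, the spool, jar and dish look unmoved, and the open gripper was well clear.

I could not measure the plunger's travel directly; that it is in comes from the rise in force and the tin staying put. The camera views differed by 1–3 mm on the tin and bay positions, within or close to the 2 mm calibration, and nothing else disagreed.

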